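# Unnest the lens tubes and stand each in its seat

## Task

Four aluminium lens tubes are nested one inside another on the optical table. Starting with the innermost, take them out one at a time without lifting the next one along, and stand each gently upright on the floor of the round black-floored steel seat of its own size - thinnest tube in the smallest recess, widest tube in the largest. Leave the filter cube and the microscope objective where they stand.

Things in the scene. Friction and masses are not known exactly. Their poses are not given: they have to be found in the camera images.
- tube_a_mid (a point): Centre (on the axis, half-way up) of the innermost, thinnest and tallest of four bare-aluminium lens tubes: a solid-looking cylinder with a lens in its flat top, outside diameter 26 mm, straight, 96 mm tall, about 90 g. Loose, z axis up along its axis. At the start it stands upright inside the next wider tube, on its floor, its own underside 12 mm above the table and its top 24 mm above the rim of the next wider tube; about 1 mm of play all round.
- tube_b_mid (a point): Centre (on the axis, half-way up) of the second from inside of four bare-aluminium lens tubes: a plain cup open at the top, wall 3 mm, floor 4 mm thick, bore 32 mm, outside diameter 38 mm, straight, 76 mm tall, about 80 g. Loose, z axis up along its axis. At the start it stands upright inside the next wider tube, on its floor, its own underside 8 mm above the table and its top 24 mm above the rim of the next wider tube; about 1 mm of play all round.
- tube_c_mid (a point): Centre (on the axis, half-way up) of the third from inside of four bare-aluminium lens tubes: a plain cup open at the top, wall 3 mm, floor 4 mm thick, bore 44 mm, outside diameter 50 mm, straight, 56 mm tall, about 100 g. Loose, z axis up along its axis. At the start it stands upright inside the next wider tube, on its floor, its own underside 4 mm above the table and its top 24 mm above the rim of the next wider tube; about 1 mm of play all round.
- tube_d_mid (a point): Centre (on the axis, half-way up) of the outermost, widest and shortest of four bare-aluminium lens tubes: a plain cup open at the top, wall 3 mm, floor 4 mm thick, bore 56 mm, outside diameter 62 mm, straight, 36 mm tall, about 120 g. Loose, z axis up along its axis. At the start it stands upright on the table with the other three nested in it.
- seat_a_floor (a point): Centre of the inner floor of the seat for the 26 mm tube: a fixed steel round flange with a black floor, outside diameter 54 mm, with a shallow round recess of 42 mm diameter (smallest of the four). Its floor is 5 mm above the table and its lip stands 5 mm above the floor (10 mm above the table). z axis up.
- seat_b_floor (a point): Centre of the inner floor of the seat for the 38 mm tube: a fixed steel round flange with a black floor, outside diameter 66 mm, with a shallow round recess of 54 mm diameter (second smallest of the four). Its floor is 5 mm above the table and its lip stands 5 mm above the floor (10 mm above the table). z axis up.
- seat_c_floor (a point): Centre of the inner floor of the seat for the 50 mm tube: a fixed steel round flange with a black floor, outside diameter 78 mm, with a shallow round recess of 66 mm diameter (second largest of the four). Its floor is 5 mm above the table and its lip stands 5 mm above the floor (10 mm above the table). z axis up.
- seat_d_floor (a point): Centre of the inner floor of the seat for the 62 mm tube: a fixed steel round flange with a black floor, outside diameter 90 mm, with a shallow round recess of 78 mm diameter (largest of the four). Its floor is 5 mm above the table and its lip stands 5 mm above the floor (10 mm above the table). z axis up.
- filter_cube_mid (a point): Centre of a loose black filter cube, 36 mm on each side, with round windows; a bystander standing on the table among the seats.
- objective_mid (a point): Centre (half-way up) of a loose steel microscope objective standing on the table nose up, 30 mm diameter, 44 mm tall, with conical top; a bystander among the seats.
There are look-alikes about, which are no part of the job. What is shaped like the part that bears seat_b_floor but green is not meant. What is shaped like the part that bears tube_c_mid but blue is not meant.

How it is judged:
By the outcome, as a careful person would: the job done as asked, in the order asked, and still so for the second after the job is handed in, with the robot touching nothing.
It also fails if it takes over 99 s, if anything falls off the work surface, if the arm or the gripper's body presses on something with over 40 N, if the wrist force passes 120 N, or if a joint passes its speed limit or range.

## Robot

A 6-joint arm with a two-finger parallel gripper is mounted at the origin on the work surface. World frame = base frame: x ahead of the robot, y to its left, z up, the work surface at z = 0. Lengths are in mm, angles in degrees, forces in N, time in s.
With the tool pointing down it reaches from about 300 to 850 mm from the base axis. Payload 4.2 kg.
Tool frame: the origin (TCP) lies midway between the tips of the shut fingers; the grasp point (between the pads) lies 19 mm behind it; z points along the fingers, y is the direction in which the jaws open and shut (so a half turn about z gives the same grasp; the last joint's range is limited). The gripper opens to 91 mm and grips with 3 to 60 N. Pads are 32 mm wide; open, the fingers measure 118 mm over their backs; the gripper's body (76 mm by 178 mm) begins 60 mm behind the grasp point.
Start: joints at [63.083, 18.312, 89.639, -0, 72.044, -1.146], TCP at [250.006, 517.822, 213.976] pointing down, gripper open.
Joint ranges: [-177.97, 177.97], [-48.28, 115.42], [12.27, 149.76], [-77.06, 257.06], [2.81, 150.46], [-146.56, 146.56]. Speed limits (degrees/s): [147.25, 147.25, 180, 180, 180, 180].

## Interface

Orientations are given as [roll, pitch, yaw] about the fixed x, y, z axes, in that order (R = Rz(yaw) Ry(pitch) Rx(roll)).
In Python, from workcell import env gives the robot as it stands.
- The arm moves only by the shell command python3 -m jog 'ROWS' [FORCE]. ROWS is JSON, a list of rows, each an object of numbers: "dx", "dy", "dz": the shift along the world's x, y, z in m; "wx", "wy", "wz": the turn, a rotation vector about the world's x, y, z in rad; "grip": the gripper's target within -1 to 1 (shut at 1, half-way at 0, fully open at -1). In form: [{"dx": .., "dy": .., "dz": .., "wx": .., "wy": .., "wz": .., "grip": ..}, ...]. A call has 1 to 10 rows; each row shifts and turns the commanded pose from where the row before left it; what a row does not reach is not made up. A row lasts 1/10 s, in which the tool goes at most 50 mm and 8.59 degrees, less where a joint would pass 70% of its speed; a pose out of reach is approached as far as the arm can. A call with a gripper value outside its range is refused whole. The fingers move at their own pace and stop on an object; FORCE is the grip in N (left out, the last holds). Time passes only in rows, so rows that do not move let the fingers close. It gives the time, the measured TCP pose, the force and the opening at its end, in the units of the state.
- env.state(): the state, without advancing time (a new reading comes with each control period).
- env.grab_frame(name): name is "scene" or "top" or "wrist"; returns the picture (384x512x3 uint8, red, green, blue); there is no depth.
- env.get_calibration(name): a dict with "fx", "fy", "cx", "cy" (pixels), "R" (3x3) and "t" (3): a world point X has camera coordinates R X + t. Camera axes: x right, y down, z forward; pixel columns grow to the right and rows downward; lengths in mm; the calibration is good to about 2 mm. A picture is of the moment at which its call begins: read the wrist's pose just before it. get_calibration takes no time and is no camera call; for the wrist camera it gives the pose at the moment of the call.
- env.job_done(): hands the job in, once; it reports no verdict.
The state is a dict: "time_s": time; "qpos": joint angles; "qvel": joint speeds; "effort": joint torques, N m; "ee_pos": TCP position; "ee_rot": TCP orientation; "force": force on the tool from outside, world axes, zero at the start; "torque": the same for the moment, N m; "gripper_width": finger opening in mm.
Only numpy, scipy, OpenCV 4.12 (cv2) and the standard library are available. Lean on these libraries where they do the work, as an engineer would, in place of code of your own. Each camera call takes 0.05 s, during which the arm holds its last target. There are 200 camera calls.

## Working session

There is one attempt and no reset: what is moved stays moved. The work goes in short steps, Python scripts to look and compute and a shell command to move; the robot and the scene stay as the last step left them, time stands still between calls to the robot, and variables do not carry over. Pictures are saved under pics/ and viewed, about 12 in all and at most 16, crops included, and the job is handed in when it is done.

```bash
mkdir -p pics; ls; python3 - <<'E'
from workcell import env
import cv2
for n in("scene","top"):
    cv2.imwrite(f"pics/{n}0.png",cv2.cvtColor(env.grab_frame(n),cv2.COLOR_RGB2BGR))
    c=env.get_calibration(n);print(n,c)
print(env.state())
E
```

```text
pics
scene {'fx': 398.9724418469659, 'fy': 398.9724418469659, 'cx': 257.6953598045639, 'cy': 190.15376065550402, 'R': array([[ 0.58351278,  0.81203786,  0.01036089],
       [ 0.47275639, -0.32928371, -0.81735771],
       [-0.66031373,  0.48183685, -0.57603734]]), 't': array([-292.48474446, -238.66926603, 1394.08873318])}
top {'fx': 447.6765367013694, 'fy': 447.6765367013694, 'cx': 257.5176162705639, 'cy': 190.5266218773541, 'R': array([[ 0.02717222, -0.99942233, -0.02041273],
       [-0.99357705, -0.02475811, -0.11041596],
       [ 0.10984679,  0.02328187, -0.99367582]]), 't': array([-34.52326654, 561.52413542, 973.76332476])}
{'time_s': 0.1, 'qpos': array([ 6.30832319e+01,  1.83470479e+01,  8.96980744e+01, -2.26428591e-03,
        7.20430882e+01, -1.14557635e+00]), 'qvel': array([-0.07949942, -0.17261849, -0.15330895,  0.02981116,  0.05377669,
       -0.17005767]), 'effort': array([ 7.91638777e-04, -4.13333631e+01, -2.32511115e+01,  7.30170845e-02,
        4.22592403e-02, -4.90895525e-05]), 'ee_pos': array([249.80729494, 517.41563319, 213.22276294]), 'ee_rot': array([-1.79911764e+02,  3.88913319e-04,  1.54229508e+02]), 'force': array([-0.69507916,  0.08759325, -1.15350761]), 'torque': array([ 0.02261481, -0.03491617, -0.06717689]), 'gripper_width': 91.2480112123497}
```

View pics/scene0.png

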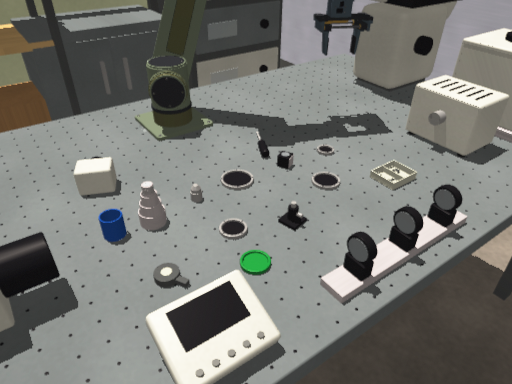

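View pics/top0.png

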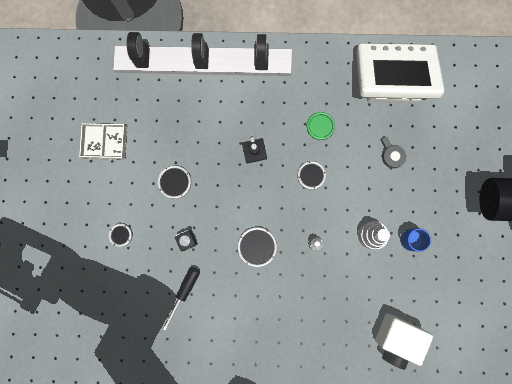

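Both views show four black-floored rings. In the top view they sit at (120,235), (174,181), (312,175) and (257,246). The green ring at (320,126) and the blue cup at (416,240) are the look-alikes. The stack is near (375,235), the cube at (186,240) and the objective at (316,243). Next I measure these.

```bash
cat > h.py <<'E'
import numpy as np,cv2
from workcell import env
def ray(c,uv,z):
    R,t=np.array(c["R"]),np.array(c["t"]);C=-R.T@t
    d=R.T@np.array([(uv[0]-c["cx"])/c["fx"],(uv[1]-c["cy"])/c["fy"],1.])
    return C+d*(z-C[2])/d[2]
def proj(c,X):
    p=np.array(c["R"])@np.array(X,float)+c["t"];return c["cx"]+c["fx"]*p[0]/p[2],c["cy"]+c["fy"]*p[1]/p[2]
def blob(g,uv,thr,r=30):
    x0,y0=int(uv[0])-r,int(uv[1])-r
    m=(g[y0:y0+2*r,x0:x0+2*r]<thr).astype(np.uint8)
    cs,_=cv2.findContours(m,cv2.RETR_EXTERNAL,cv2.CHAIN_APPROX_NONE)
    k=[q for q in cs if len(q)>12 and cv2.pointPolygonTest(q,(r,r),False)>=0][0]
    e=cv2.fitEllipse(k);return (e[0][0]+x0,e[0][1]+y0),e[1]
def save(n,im,box=None,s=1):
    if box:im=im[box[1]:box[3],box[0]:box[2]]
    cv2.imwrite(f"pics/{n}.png",cv2.resize(cv2.cvtColor(im,cv2.COLOR_RGB2BGR),None,fx=s,fy=s,interpolation=cv2.INTER_CUBIC))
E
python3 - <<'E'
from h import *
P={"top":[(120,235),(312,175),(174,181),(257,246)],"scene":[(325,150),(233,228),(325,181),(237,179)]}
for n in P:
    c=env.get_calibration(n);im=env.grab_frame(n);g=cv2.cvtColor(im,cv2.COLOR_RGB2GRAY)
    for p in P[n]:
        try:
            uv,ax=blob(g,p,70);X=ray(c,uv,7);print(n,p,np.round(uv,1),np.round(ax,1),np.round(X,1),"diam~",round(max(ax)*np.linalg.norm(np.array(c['R'])[2]@X+c['t'][2])/c['fx'],1))
        except Exception as e:print(n,p,e)
    if n=="top":
        save("stack_top",im,(340,200,440,280),6)
        for uv,z in [((384,235),108),((375,240),36),((186,240),36),((316,243),40)]:print(uv,ray(c,uv,z).round(1))
    else: save("stack_scene",im,(90,165,220,255),6)
E
```

```text
top (120, 235) [119.9 234.7] [15.9 16.7] [455.3 292.6   7. ] diam~ 38.3
top (312, 175) [311.4 174.5] [20.1 20.8] [ 605.1 -142.3    7. ] diam~ 47.9
top (174, 181) [174.  181.8] [26.  26.6] [580.4 174.3   7. ] diam~ 61.4
top (257, 246) list index out of range
(384, 235) [ 469.  -281.6  108. ]
(375, 240) [ 458.9 -280.6   36. ]
(186, 240) [447.6 135.2  36. ]
(316, 243) [ 448.9 -151.2   40. ]
scene (325, 150) [325.1 148.6] [ 3.5 11.2] [449.8 293.7   7. ] diam~ 34.7
scene (233, 228) [232.5 227.2] [12.1 21.2] [ 599.4 -142.6    7. ] diam~ 49.1
scene (325, 181) [325.2 179.2] [ 9.9 21.6] [575.2 174.7   7. ] diam~ 59.3
scene (237, 179) [236.5 178.1] [12.6 26.2] [431.9 -21.9   7. ] diam~ 71.9
```

View pics/stack_top.png

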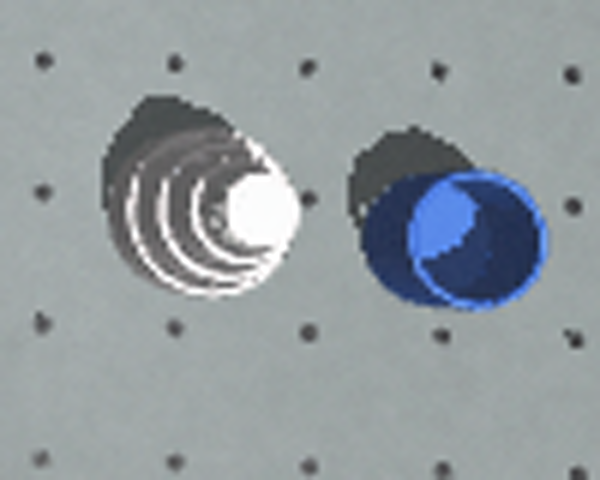

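View pics/stack_scene.png

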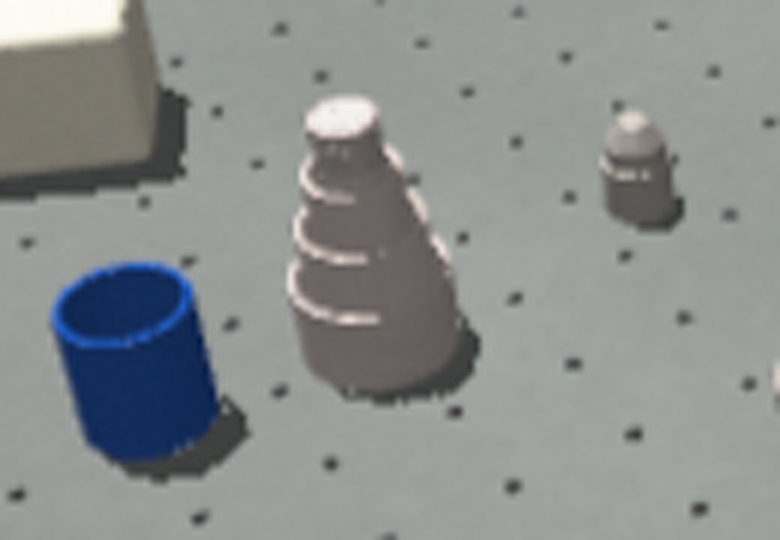

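Tube a's top disc is at (384,235) in the top view and about (147,185) in the scene view. Ring sizes rank a (455,293), b (603,-142), c (578,174), d (432,-22) mm, and the blue cup and green ring are excluded. I'll move above the stack with the jaws along x, away from the blue cup.

```bash
python3 -m jog '[{"dx":0.005,"dy":-0.02,"dz":0.005,"wz":-0.112,"grip":-1},{"dx":0.012,"dy":-0.047,"wz":-0.112},{"dx":0.012,"dy":-0.047,"wz":-0.112},{"dx":0.012,"dy":-0.047,"wz":-0.112},{"dx":0.012,"dy":-0.047,"wz":-0.112},{"dx":0.012,"dy":-0.047,"wz":-0.112},{"dx":0.012,"dy":-0.047,"wz":-0.112},{"dx":0.012,"dy":-0.047,"wz":-0.112},{"dx":0.012,"dy":-0.047,"wz":-0.112},{"dx":0.012,"dy":-0.047,"wz":-0.112}]' 10
python3 -m jog '[{"dx":0.012,"dy":-0.047},{"dx":0.012,"dy":-0.047},{"dx":0.012,"dy":-0.047},{"dx":0.012,"dy":-0.047},{"dx":0.012,"dy":-0.047},{"dx":0.012,"dy":-0.047},{"dx":0.012,"dy":-0.047},{"dx":0.01,"dy":-0.02},{"dx":0},{"dx":0}]'
python3 - <<'E'
from h import *
c=env.get_calibration("wrist");im=env.grab_frame("wrist");save("w1",im)
R,t=c["R"],c["t"];print("cam",-R.T@t,R[2]);print(ray(env.get_calibration("scene"),(147,184.7),108))
s=env.grab_frame("scene");save("s1",s)
E
```

```text
cam [185.52522529 549.08807359 384.82077464] [ 0.22917985 -0.11062744 -0.96707713]
[ 469.85867015 -281.53362804  108.        ]invalid input
invalid input
```

View pics/w1.png

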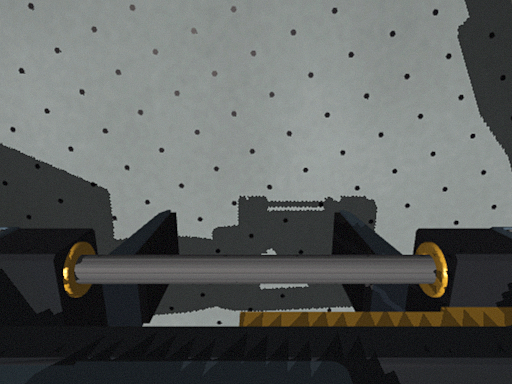

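The wrist view shows the fingers at (160,255) and (360,255) with bare table beyond, because the rows were refused. Scene and top agree on the tube a axis at (469.5,-281.6). I'll resend the rows with all keys.

```bash
python3 -m jog '[{"dx":0.005,"dy":-0.02,"dz":0.005,"wx":0,"wy":0,"wz":-0.112,"grip":-1},{"dx":0.012,"dy":-0.047,"dz":0,"wx":0,"wy":0,"wz":-0.112,"grip":-1},{"dx":0.012,"dy":-0.047,"dz":0,"wx":0,"wy":0,"wz":-0.112,"grip":-1},{"dx":0.012,"dy":-0.047,"dz":0,"wx":0,"wy":0,"wz":-0.112,"grip":-1},{"dx":0.012,"dy":-0.047,"dz":0,"wx":0,"wy":0,"wz":-0.112,"grip":-1},{"dx":0.012,"dy":-0.047,"dz":0,"wx":0,"wy":0,"wz":-0.112,"grip":-1},{"dx":0.012,"dy":-0.047,"dz":0,"wx":0,"wy":0,"wz":-0.112,"grip":-1},{"dx":0.012,"dy":-0.047,"dz":0,"wx":0,"wy":0,"wz":-0.112,"grip":-1},{"dx":0.012,"dy":-0.047,"dz":0,"wx":0,"wy":0,"wz":-0.112,"grip":-1},{"dx":0.012,"dy":-0.047,"dz":0,"wx":0,"wy":0,"wz":-0.112,"grip":-1}]' 10
```

```text
time_s: 1.3
ee_pos: [363.0, 73.0, 219.3]
ee_rot: [179.9, -0.0, 89.8]
force: [1.5, 0.8, 0.1]
gripper_width: 91.4
```

```bash
python3 -m jog '[{"dx":0.014,"dy":-0.047,"dz":0,"wx":0,"wy":0,"wz":0,"grip":-1},{"dx":0.014,"dy":-0.047,"dz":0,"wx":0,"wy":0,"wz":0,"grip":-1},{"dx":0.014,"dy":-0.047,"dz":0,"wx":0,"wy":0,"wz":0,"grip":-1},{"dx":0.014,"dy":-0.047,"dz":0,"wx":0,"wy":0,"wz":0,"grip":-1},{"dx":0.014,"dy":-0.047,"dz":0,"wx":0,"wy":0,"wz":0,"grip":-1},{"dx":0.014,"dy":-0.047,"dz":0,"wx":0,"wy":0,"wz":0,"grip":-1},{"dx":0.014,"dy":-0.047,"dz":0,"wx":0,"wy":0,"wz":0,"grip":-1},{"dx":0.008,"dy":-0.025,"dz":0,"wx":0,"wy":0,"wz":0,"grip":-1},{"dx":0,"dy":0,"dz":0,"wx":0,"wy":0,"wz":0,"grip":-1}]'
cat >> h.py <<'E'
def look(n,pts=()):
    c=env.get_calibration("wrist");e=env.state()["ee_pos"];im=env.grab_frame("wrist");save(n,im)
    print("ee",e.round(1),"tcp px",np.round(proj(c,e),1),"grasp px",np.round(proj(c,e+[0,0,19]),1))
    for p in pts:print(p,np.round(proj(c,p),1))
    return c,im
E
python3 - <<'E'
from h import *
look("w2",[(469.5,-281.6,108),(469.5,-281.6,84)])
E
```

```text
time_s: 2.2
ee_pos: [469.7, -282.5, 218.3]
ee_rot: [180.0, 0.0, 89.9]
force: [0.8, 0.7, 0.1]
gripper_width: 91.2
ee [ 469.7 -282.5  218.3] tcp px [254.7 238.1] grasp px [254.7 252. ]
(469.5, -281.6, 108) [254.5 191.1]
(469.5, -281.6, 84) [254.5 185.2]
```

View pics/w2.png

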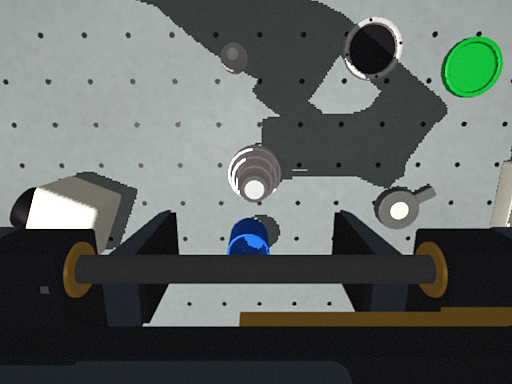

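The tube a top is at (254,189), where (254.5,191) was predicted, so alignment is within about 1 mm. I descend and close.

```bash
python3 -m jog '[{"dx":0,"dy":0.001,"dz":-0.02,"wx":0,"wy":0,"wz":0,"grip":-1},{"dx":0,"dy":0,"dz":-0.03,"wx":0,"wy":0,"wz":0,"grip":-1},{"dx":0,"dy":0,"dz":-0.03,"wx":0,"wy":0,"wz":0,"grip":-1},{"dx":0,"dy":0,"dz":-0.025,"wx":0,"wy":0,"wz":0,"grip":-0.2},{"dx":0,"dy":0,"dz":-0.015,"wx":0,"wy":0,"wz":0,"grip":-0.2},{"dx":0,"dy":0,"dz":-0.01,"wx":0,"wy":0,"wz":0,"grip":-0.2},{"dx":0,"dy":0,"dz":0,"wx":0,"wy":0,"wz":0,"grip":-0.2}]' 10
python3 - <<'E'
from h import *
look("w3",[(469.5,-281.6,108)])
E
python3 -m jog '[{"dx":0,"dy":0,"dz":0,"wx":0,"wy":0,"wz":0,"grip":0},{"dx":0,"dy":0,"dz":0,"wx":0,"wy":0,"wz":0,"grip":0.2},{"dx":0,"dy":0,"dz":0,"wx":0,"wy":0,"wz":0,"grip":0.4},{"dx":0,"dy":0,"dz":0,"wx":0,"wy":0,"wz":0,"grip":0.6},{"dx":0,"dy":0,"dz":0,"wx":0,"wy":0,"wz":0,"grip":1},{"dx":0,"dy":0,"dz":0,"wx":0,"wy":0,"wz":0,"grip":1}]' 10
```

```text
time_s: 2.95
ee_pos: [468.2, -276.7, 88.1]
ee_rot: [-179.9, -0.1, 90.1]
force: [-0.7, 0.4, 0.6]
gripper_width: 62.1
ee [ 468.2 -276.7   88.1] tcp px [254.7 238.1] grasp px [254.6 251.9]
(469.5, -281.6, 108) [257.1 261. ]
time_s: 3.6
ee_pos: [469.2, -278.4, 89.4]
ee_rot: [180.0, 0.0, 90.1]
force: [0.3, 1.1, 2.3]
gripper_width: 24.5
```

```bash
python3 -m jog '[{"dx":0,"dy":0,"dz":0,"wx":0,"wy":0,"wz":0,"grip":1},{"dx":0,"dy":0,"dz":0.003,"wx":0,"wy":0,"wz":0,"grip":1},{"dx":0,"dy":0,"dz":0.006,"wx":0,"wy":0,"wz":0,"grip":1},{"dx":0,"dy":0,"dz":0.01,"wx":0,"wy":0,"wz":0,"grip":1},{"dx":0,"dy":0,"dz":0.01,"wx":0,"wy":0,"wz":0,"grip":1},{"dx":0,"dy":0,"dz":0.01,"wx":0,"wy":0,"wz":0,"grip":1}]' 10
python3 - <<'E'
from h import *
im=env.grab_frame("scene");save("s4",im,(80,100,240,260),4);print(env.state()["ee_pos"])
E
```

```text
time_s: 4.2
ee_pos: [469.2, -278.3, 129.1]
ee_rot: [180.0, 0.0, 90.1]
force: [-0.8, 0.5, -0.4]
gripper_width: 24.8
[ 470.16358153 -278.84847807  130.83429974]
```

View pics/s4.png

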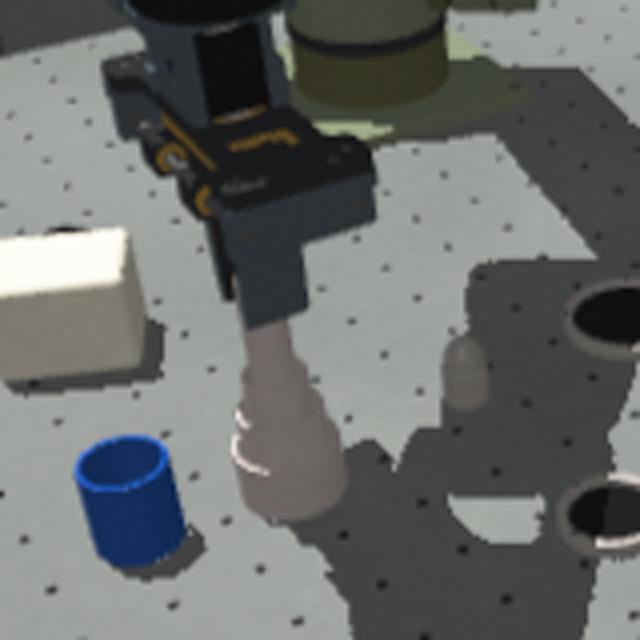

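Tube a is rising alone and the other three stay nested in place. I lift clear and carry it to seat a.

```bash
python3 -m jog '[{"dx":0,"dy":0,"dz":0.02,"wx":0,"wy":0,"wz":0,"grip":1},{"dx":0,"dy":0,"dz":0.025,"wx":0,"wy":0,"wz":0,"grip":1},{"dx":0,"dy":0.005,"dz":0.015,"wx":0,"wy":0,"wz":0,"grip":1},{"dx":-0.001,"dy":0.02,"dz":0,"wx":0,"wy":0,"wz":0,"grip":1},{"dx":-0.001,"dy":0.035,"dz":0,"wx":0,"wy":0,"wz":0,"grip":1},{"dx":-0.002,"dy":0.045,"dz":0,"wx":0,"wy":0,"wz":0,"grip":1},{"dx":-0.002,"dy":0.045,"dz":0,"wx":0,"wy":0,"wz":0,"grip":1},{"dx":-0.002,"dy":0.045,"dz":0,"wx":0,"wy":0,"wz":0,"grip":1},{"dx":-0.002,"dy":0.045,"dz":0,"wx":0,"wy":0,"wz":0,"grip":1},{"dx":-0.002,"dy":0.045,"dz":0,"wx":0,"wy":0,"wz":0,"grip":1}]'
python3 -m jog '[{"dx":-0.001,"dy":0.045,"dz":0,"wx":0,"wy":0,"wz":0,"grip":1},{"dx":-0.001,"dy":0.045,"dz":0,"wx":0,"wy":0,"wz":0,"grip":1},{"dx":-0.001,"dy":0.045,"dz":0,"wx":0,"wy":0,"wz":0,"grip":1},{"dx":-0.001,"dy":0.045,"dz":0,"wx":0,"wy":0,"wz":0,"grip":1},{"dx":0,"dy":0.035,"dz":0,"wx":0,"wy":0,"wz":0,"grip":1},{"dx":0,"dy":0.02,"dz":0,"wx":0,"wy":0,"wz":0,"grip":1},{"dx":0,"dy":0.01,"dz":0,"wx":0,"wy":0,"wz":0,"grip":1},{"dx":0,"dy":0,"dz":0,"wx":0,"wy":0,"wz":0,"grip":1},{"dx":0,"dy":0,"dz":0,"wx":0,"wy":0,"wz":0,"grip":1}]'
python3 - <<'E'
from h import *
look("w5",[(454,293,7)])
c=env.get_calibration("top");g=cv2.cvtColor(env.grab_frame("top"),cv2.COLOR_RGB2GRAY)
for p in [(257,246),(312,175)]:
  for th in (50,60,80,90):
    try:
        uv,ax=blob(g,p,th);print(p,th,ray(c,uv,7).round(1),np.round(ax,1))
    except Exception as e:print(p,th,e)
E
```

```text
time_s: 5.25
ee_pos: [456.7, 8.5, 188.5]
ee_rot: [179.9, -0.0, 90.0]
force: [0.6, 0.6, -0.8]
gripper_width: 24.7
time_s: 6.15
ee_pos: [452.9, 250.9, 188.0]
ee_rot: [-180.0, 0.0, 90.0]
force: [-0.1, 0.2, -1.9]
gripper_width: 24.8
ee [452.9 250.9 188. ] tcp px [254.7 238. ] grasp px [254.7 252. ]
(454, 293, 7) [255.8 140. ]
(257, 246) 50 list index out of range
(257, 246) 60 list index out of range
(257, 246) 80 list index out of range
(257, 246) 90 list index out of range
(312, 175) 50 list index out of range
(312, 175) 60 list index out of range
(312, 175) 80 [ 604.2 -142.     7. ] [21.2 21.4]
(312, 175) 90 [ 604.3 -141.8    7. ] [21.3 22.1]
```

View pics/w5.png

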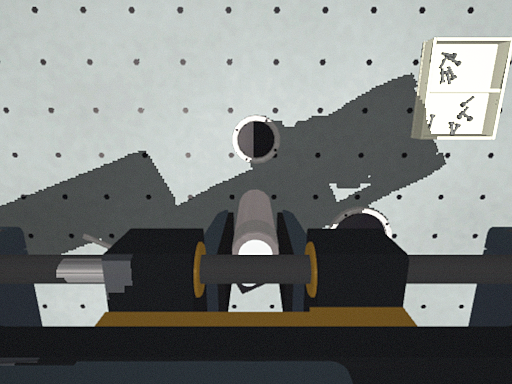

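Seat a is at (257,139), within 1 px of prediction, which puts it at (454.7,293.4). Tube a hangs straight. I move over the seat and lower.

```bash
python3 -m jog '[{"dx":0.001,"dy":0.015,"dz":0,"wx":0,"wy":0,"wz":0,"grip":1},{"dx":0.001,"dy":0.02,"dz":-0.015,"wx":0,"wy":0,"wz":0,"grip":1},{"dx":0,"dy":0.008,"dz":-0.025,"wx":0,"wy":0,"wz":0,"grip":1},{"dx":0,"dy":0,"dz":-0.02,"wx":0,"wy":0,"wz":0,"grip":1},{"dx":0,"dy":0,"dz":-0.015,"wx":0,"wy":0,"wz":0,"grip":1},{"dx":0,"dy":0,"dz":-0.01,"wx":0,"wy":0,"wz":0,"grip":1},{"dx":0,"dy":0,"dz":-0.005,"wx":0,"wy":0,"wz":0,"grip":1},{"dx":0,"dy":0,"dz":0,"wx":0,"wy":0,"wz":0,"grip":1},{"dx":0,"dy":0,"dz":0,"wx":0,"wy":0,"wz":0,"grip":1}]'
python3 - <<'E'
from h import *
c,im=look("w6",[(454.7,293.4,5)])
print(env.get_calibration("wrist")["fx"])
E
```

```text
time_s: 7.15
ee_pos: [455.6, 295.1, 98.6]
ee_rot: [179.9, -0.0, 90.0]
force: [-0.1, -0.1, -0.4]
gripper_width: 24.8
ee [455.6 295.1  98.6] tcp px [254.7 238.1] grasp px [254.8 251.9]
(454.7, 293.4, 5) [253.7 198.7]
310.26615236495024
```

View pics/w6.png

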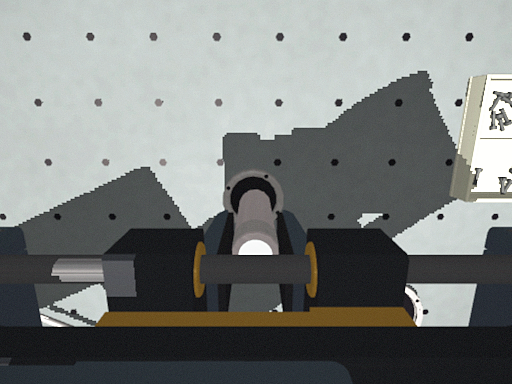

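The tube is over the recess (ring centre about (253,199)) and upright. I creep down.

```bash
python3 -m jog '[{"dx":0,"dy":-0.001,"dz":-0.006,"wx":0,"wy":0,"wz":0,"grip":1},{"dx":0,"dy":0,"dz":-0.005,"wx":0,"wy":0,"wz":0,"grip":1},{"dx":0,"dy":0,"dz":-0.002,"wx":0,"wy":0,"wz":0,"grip":1},{"dx":0,"dy":0,"dz":-0.001,"wx":0,"wy":0,"wz":0,"grip":1},{"dx":0,"dy":0,"dz":0,"wx":0,"wy":0,"wz":0,"grip":1}]'
python3 -m jog '[{"dx":0,"dy":0,"dz":-0.001,"wx":0,"wy":0,"wz":0,"grip":1},{"dx":0,"dy":0,"dz":0,"wx":0,"wy":0,"wz":0,"grip":1}]'
python3 -m jog '[{"dx":0,"dy":0,"dz":-0.001,"wx":0,"wy":0,"wz":0,"grip":1},{"dx":0,"dy":0,"dz":0,"wx":0,"wy":0,"wz":0,"grip":1}]'
```

```text
time_s: 7.7
ee_pos: [454.9, 293.8, 83.8]
ee_rot: [-180.0, 0.0, 90.1]
force: [-0.9, -0.2, -1.4]
gripper_width: 24.9
time_s: 7.9
ee_pos: [455.0, 293.8, 83.0]
ee_rot: [180.0, -0.0, 90.1]
force: [-0.8, 0.2, -1.0]
gripper_width: 24.7
time_s: 8.1
ee_pos: [455.2, 294.0, 82.4]
ee_rot: [180.0, -0.0, 90.1]
force: [-0.7, -0.1, 1.9]
gripper_width: 24.7
```

Contact felt. I press half a millimetre, release slowly and check.

```bash
python3 -m jog '[{"dx":0,"dy":0,"dz":-0.0005,"wx":0,"wy":0,"wz":0,"grip":1},{"dx":0,"dy":0,"dz":0,"wx":0,"wy":0,"wz":0,"grip":1}]'
python3 -m jog '[{"dx":0,"dy":0,"dz":0,"wx":0,"wy":0,"wz":0,"grip":0.4},{"dx":0,"dy":0,"dz":0,"wx":0,"wy":0,"wz":0,"grip":0.3},{"dx":0,"dy":0,"dz":0,"wx":0,"wy":0,"wz":0,"grip":0},{"dx":0,"dy":0,"dz":0,"wx":0,"wy":0,"wz":0,"grip":-0.2},{"dx":0,"dy":0,"dz":0.01,"wx":0,"wy":0,"wz":0,"grip":-0.2},{"dx":0,"dy":0,"dz":0.03,"wx":0,"wy":0,"wz":0,"grip":-0.2},{"dx":0,"dy":0,"dz":0.04,"wx":0,"wy":0,"wz":0,"grip":-0.2},{"dx":0,"dy":-0.01,"dz":0.03,"wx":0,"wy":0,"wz":0,"grip":-0.2},{"dx":0,"dy":-0.04,"dz":0,"wx":0,"wy":0,"wz":0,"grip":-0.2},{"dx":0,"dy":-0.045,"dz":0,"wx":0,"wy":0,"wz":0,"grip":-0.2}]'
python3 -m jog '[{"dx":0,"dy":-0.04,"dz":0,"wx":0,"wy":0,"wz":0,"grip":-0.2},{"dx":0,"dy":-0.045,"dz":0,"wx":0,"wy":0,"wz":0,"grip":-0.2},{"dx":0.002,"dy":-0.045,"dz":0,"wx":0,"wy":0,"wz":0,"grip":-0.2},{"dx":0.002,"dy":-0.045,"dz":0,"wx":0,"wy":0,"wz":0,"grip":-0.2},{"dx":0.002,"dy":-0.045,"dz":0,"wx":0,"wy":0,"wz":0,"grip":-0.2},{"dx":0.002,"dy":-0.045,"dz":0,"wx":0,"wy":0,"wz":0,"grip":-0.2},{"dx":0.002,"dy":-0.045,"dz":0,"wx":0,"wy":0,"wz":0,"grip":-0.2},{"dx":0.002,"dy":-0.045,"dz":0,"wx":0,"wy":0,"wz":0,"grip":-0.2},{"dx":0,"dy":-0.045,"dz":0,"wx":0,"wy":0,"wz":0,"grip":-0.2},{"dx":0,"dy":-0.04,"dz":0,"wx":0,"wy":0,"wz":0,"grip":-0.2}]'
```

```text
time_s: 8.3
ee_pos: [455.3, 294.1, 82.4]
ee_rot: [179.9, -0.0, 90.1]
force: [-1.6, 0.4, 6.1]
gripper_width: 24.7
time_s: 9.3
ee_pos: [455.8, 198.9, 193.4]
ee_rot: [179.8, -0.1, 90.2]
force: [0.1, -0.6, 0.1]
gripper_width: 54.6
time_s: 10.3
ee_pos: [466.9, -243.5, 192.3]
ee_rot: [179.9, 0.0, 90.0]
force: [0.3, 0.0, -0.3]
gripper_width: 54.9
```

```bash
python3 -m jog '[{"dx":0.002,"dy":-0.025,"dz":0,"wx":0,"wy":0,"wz":0,"grip":-0.4},{"dx":0,"dy":-0.011,"dz":0,"wx":0,"wy":0,"wz":0,"grip":-0.4},{"dx":0,"dy":0,"dz":0,"wx":0,"wy":0,"wz":0,"grip":-0.4}]'
cat >> h.py <<'E'
def combo(n,box,pts=()):
    c=env.get_calibration("wrist");e=env.state()["ee_pos"];w=env.grab_frame("wrist");s=env.grab_frame("scene");t=env.grab_frame("top")
    print("ee",e.round(1))
    for p in pts:print(p,np.round(proj(c,p),1))
    w=cv2.resize(w,(400,300));t=cv2.resize(t,(400,300))
    s=cv2.resize(s[box[1]:box[3],box[0]:box[2]],(800,300),interpolation=cv2.INTER_CUBIC)
    save(n,np.vstack([np.hstack([w,t]),s]));return c
E
python3 - <<'E'
from h import *
combo("k7",(100,110,380,250),[(469.5,-281.6,84),(469.5,-281.6,60)])
E
```

```text
time_s: 10.6
ee_pos: [468.9, -278.0, 191.7]
ee_rot: [180.0, -0.0, 90.0]
force: [-0.6, 0.7, -0.3]
gripper_width: 63.4
ee [ 468.9 -278.   191.7]
(469.5, -281.6, 84) [255.4 196.6]
(469.5, -281.6, 60) [255.3 190.3]
```

View pics/k7.png

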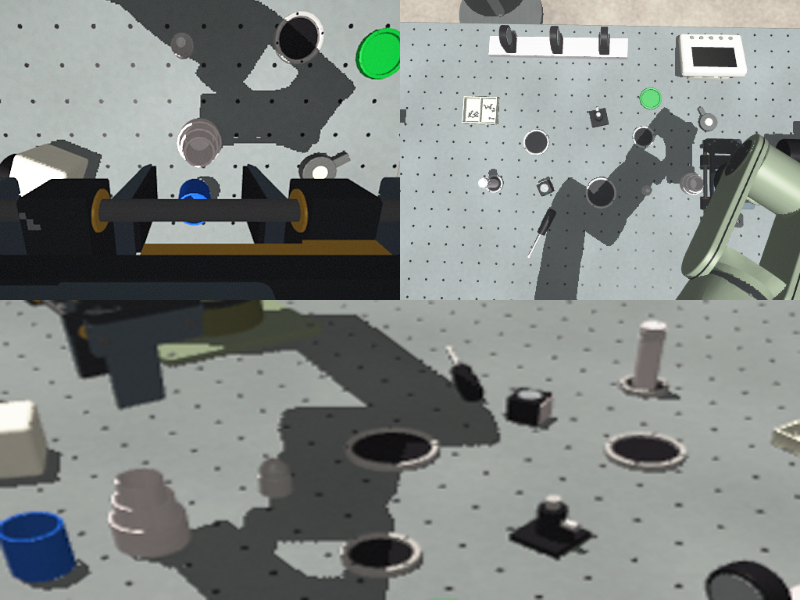

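Tube a stands upright in its seat, at (655,350) in the lower strip. The remaining stack is nested, with tube b's rim centre at wrist (256,193), within about 3 mm of prediction. Next is tube b.

```bash
python3 -m jog '[{"dx":0,"dy":-0.001,"dz":-0.02,"wx":0,"wy":0,"wz":0,"grip":-0.4},{"dx":0,"dy":-0.001,"dz":-0.035,"wx":0,"wy":0,"wz":0,"grip":-0.4},{"dx":0,"dy":0,"dz":-0.03,"wx":0,"wy":0,"wz":0,"grip":-0.3},{"dx":0,"dy":0,"dz":-0.025,"wx":0,"wy":0,"wz":0,"grip":-0.3},{"dx":0,"dy":0,"dz":-0.012,"wx":0,"wy":0,"wz":0,"grip":-0.2},{"dx":0,"dy":0,"dz":-0.005,"wx":0,"wy":0,"wz":0,"grip":-0.1},{"dx":0,"dy":0,"dz":0,"wx":0,"wy":0,"wz":0,"grip":-0.1},{"dx":0,"dy":0,"dz":0,"wx":0,"wy":0,"wz":0,"grip":0}]' 10
python3 -m jog '[{"dx":0,"dy":0,"dz":0,"wx":0,"wy":0,"wz":0,"grip":0.1},{"dx":0,"dy":0,"dz":0,"wx":0,"wy":0,"wz":0,"grip":0.2},{"dx":0,"dy":0,"dz":0,"wx":0,"wy":0,"wz":0,"grip":0.4},{"dx":0,"dy":0,"dz":0,"wx":0,"wy":0,"wz":0,"grip":1},{"dx":0,"dy":0,"dz":0,"wx":0,"wy":0,"wz":0,"grip":1},{"dx":0,"dy":0,"dz":0,"wx":0,"wy":0,"wz":0,"grip":1}]' 10
```

```text
time_s: 11.55
ee_pos: [469.9, -279.4, 65.7]
ee_rot: [179.9, 0.1, 90.1]
force: [0.2, -0.1, -0.2]
gripper_width: 46.3
time_s: 12.15
ee_pos: [469.3, -279.5, 65.3]
ee_rot: [179.9, 0.0, 90.1]
force: [-1.6, 0.0, 4.8]
gripper_width: 36.1
```

```bash
python3 -m jog '[{"dx":0,"dy":0,"dz":0.003,"wx":0,"wy":0,"wz":0,"grip":1},{"dx":0,"dy":0,"dz":0.006,"wx":0,"wy":0,"wz":0,"grip":1},{"dx":0,"dy":0,"dz":0.01,"wx":0,"wy":0,"wz":0,"grip":1},{"dx":0,"dy":0,"dz":0.015,"wx":0,"wy":0,"wz":0,"grip":1},{"dx":0,"dy":0,"dz":0.02,"wx":0,"wy":0,"wz":0,"grip":1},{"dx":0,"dy":0,"dz":0.02,"wx":0,"wy":0,"wz":0,"grip":1},{"dx":0,"dy":0,"dz":0.01,"wx":0,"wy":0,"wz":0,"grip":1},{"dx":0.01,"dy":0.01,"dz":0,"wx":0,"wy":0,"wz":0,"grip":1},{"dx":0.02,"dy":0.02,"dz":0,"wx":0,"wy":0,"wz":0,"grip":1},{"dx":0.025,"dy":0.025,"dz":0,"wx":0,"wy":0,"wz":0,"grip":1}]'
python3 -m jog '[{"dx":0.025,"dy":0.025,"dz":0,"wx":0,"wy":0,"wz":0,"grip":1},{"dx":0.025,"dy":0.025,"dz":0,"wx":0,"wy":0,"wz":0,"grip":1},{"dx":0.02,"dy":0.02,"dz":0,"wx":0,"wy":0,"wz":0,"grip":1},{"dx":0.01,"dy":0.01,"dz":0,"wx":0,"wy":0,"wz":0,"grip":1},{"dx":0,"dy":0,"dz":0,"wx":0,"wy":0,"wz":0,"grip":1},{"dx":0,"dy":0,"dz":0,"wx":0,"wy":0,"wz":0,"grip":1}]'
python3 - <<'E'
from h import *
combo("k8",(100,110,380,250),[(604.5,-142,7),(604.5,-142,10)])
E
```

```text
time_s: 13.15
ee_pos: [524.0, -223.2, 147.6]
ee_rot: [-179.9, -0.0, 89.9]
force: [0.8, -1.6, -1.5]
gripper_width: 36.0
time_s: 13.75
ee_pos: [603.1, -144.3, 147.7]
ee_rot: [-179.9, 0.0, 90.1]
force: [-0.5, -0.3, -0.5]
gripper_width: 36.8
ee [ 603.1 -144.3  147.7]
(604.5, -142, 7) [256.4 182.5]
(604.5, -142, 10) [256.4 183.2]
```

View pics/k8.png

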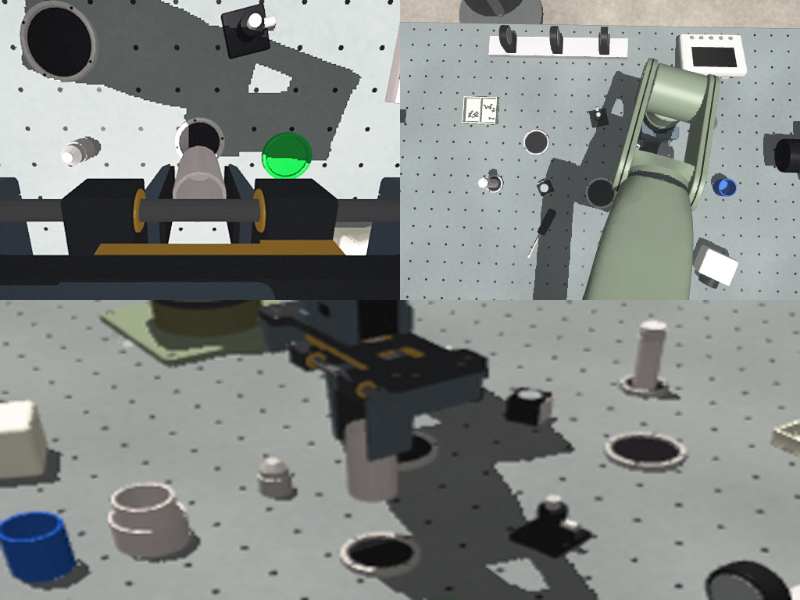

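Tube b hangs alone, and c and d stay nested at (150,520) in the strip. Seat b is at wrist (256,179), about 3 mm further +y than estimated. The green ring at (287,155) in the half-size wrist view is avoided. I lower.

```bash
python3 -m jog '[{"dx":0.001,"dy":0.004,"dz":-0.015,"wx":0,"wy":0,"wz":0,"grip":1},{"dx":0,"dy":0,"dz":-0.025,"wx":0,"wy":0,"wz":0,"grip":1},{"dx":0,"dy":0,"dz":-0.02,"wx":0,"wy":0,"wz":0,"grip":1},{"dx":0,"dy":0,"dz":-0.012,"wx":0,"wy":0,"wz":0,"grip":1},{"dx":0,"dy":0,"dz":-0.006,"wx":0,"wy":0,"wz":0,"grip":1},{"dx":0,"dy":0,"dz":-0.003,"wx":0,"wy":0,"wz":0,"grip":1},{"dx":0,"dy":0,"dz":0,"wx":0,"wy":0,"wz":0,"grip":1},{"dx":0,"dy":0,"dz":0,"wx":0,"wy":0,"wz":0,"grip":1}]'
python3 -m jog '[{"dx":0,"dy":0,"dz":-0.002,"wx":0,"wy":0,"wz":0,"grip":1},{"dx":0,"dy":0,"dz":0,"wx":0,"wy":0,"wz":0,"grip":1}]'
```

```text
time_s: 14.7
ee_pos: [605.6, -140.4, 68.4]
ee_rot: [179.9, 0.0, 90.1]
force: [-0.2, 0.1, -1.0]
gripper_width: 36.5
time_s: 14.9
ee_pos: [605.1, -140.2, 65.7]
ee_rot: [180.0, 0.0, 90.1]
force: [0.2, 0.0, -0.8]
gripper_width: 36.5
```

```bash
python3 -m jog '[{"dx":0,"dy":0,"dz":-0.002,"wx":0,"wy":0,"wz":0,"grip":1},{"dx":0,"dy":0,"dz":0,"wx":0,"wy":0,"wz":0,"grip":1}]'
python3 -m jog '[{"dx":0,"dy":0,"dz":-0.001,"wx":0,"wy":0,"wz":0,"grip":1},{"dx":0,"dy":0,"dz":0,"wx":0,"wy":0,"wz":0,"grip":1}]'

```

```text
time_s: 15.1
ee_pos: [604.9, -140.1, 63.3]
ee_rot: [-180.0, -0.0, 90.1]
force: [0.0, 0.3, -0.7]
gripper_width: 36.4
time_s: 15.3
ee_pos: [605.1, -140.2, 62.4]
ee_rot: [180.0, 0.0, 90.1]
force: [-0.4, 0.1, -1.3]
gripper_width: 36.7
```

```bash
python3 -m jog '[{"dx":0,"dy":0,"dz":-0.0005,"wx":0,"wy":0,"wz":0,"grip":1},{"dx":0,"dy":0,"dz":0,"wx":0,"wy":0,"wz":0,"grip":1}]'
python3 -m jog '[{"dx":0,"dy":0,"dz":-0.0005,"wx":0,"wy":0,"wz":0,"grip":1},{"dx":0,"dy":0,"dz":0,"wx":0,"wy":0,"wz":0,"grip":1}]'

```

```text
time_s: 15.5
ee_pos: [605.1, -140.2, 62.4]
ee_rot: [180.0, 0.0, 90.1]
force: [-0.3, -0.6, 2.8]
gripper_width: 36.8
time_s: 15.7
ee_pos: [605.1, -140.2, 62.3]
ee_rot: [180.0, 0.0, 90.1]
force: [-2.1, 0.8, 4.8]
gripper_width: 36.5
```

Contact. I release and return above the stack.

```bash
python3 -m jog '[{"dx":0,"dy":0,"dz":0,"wx":0,"wy":0,"wz":0,"grip":0.15},{"dx":0,"dy":0,"dz":0,"wx":0,"wy":0,"wz":0,"grip":0},{"dx":0,"dy":0,"dz":0,"wx":0,"wy":0,"wz":0,"grip":-0.2},{"dx":0,"dy":0,"dz":0,"wx":0,"wy":0,"wz":0,"grip":-0.4},{"dx":0,"dy":0,"dz":0.01,"wx":0,"wy":0,"wz":0,"grip":-0.5},{"dx":0,"dy":0,"dz":0.025,"wx":0,"wy":0,"wz":0,"grip":-0.5},{"dx":0,"dy":0,"dz":0.035,"wx":0,"wy":0,"wz":0,"grip":-0.5},{"dx":-0.01,"dy":-0.01,"dz":0.03,"wx":0,"wy":0,"wz":0,"grip":-0.5},{"dx":-0.025,"dy":-0.026,"dz":0,"wx":0,"wy":0,"wz":0,"grip":-0.5},{"dx":-0.03,"dy":-0.03,"dz":0,"wx":0,"wy":0,"wz":0,"grip":-0.5}]'
python3 -m jog '[{"dx":-0.03,"dy":-0.03,"dz":0,"wx":0,"wy":0,"wz":0,"grip":-0.5},{"dx":-0.025,"dy":-0.025,"dz":0,"wx":0,"wy":0,"wz":0,"grip":-0.5},{"dx":-0.015,"dy":-0.015,"dz":0,"wx":0,"wy":0,"wz":0,"grip":-0.5},{"dx":0,"dy":-0.003,"dz":0,"wx":0,"wy":0,"wz":0,"grip":-0.5},{"dx":0,"dy":0,"dz":0,"wx":0,"wy":0,"wz":0,"grip":-0.5}]'
python3 - <<'E'
from h import *
combo("k9",(100,110,380,250),[(469.5,-280.5,60),(469.5,-280.5,36)])
E
```

```text
time_s: 16.7
ee_pos: [540.9, -206.6, 163.5]
ee_rot: [179.8, 0.1, 90.2]
force: [0.5, -0.5, -0.5]
gripper_width: 68.3
time_s: 17.2
ee_pos: [470.4, -279.6, 162.2]
ee_rot: [179.9, 0.0, 90.0]
force: [-0.6, 0.4, -0.2]
gripper_width: 68.3
ee [ 470.4 -279.6  162.2]
(469.5, -280.5, 60) [253.6 195.2]
(469.5, -280.5, 36) [253.6 188.9]
```

View pics/k9.png

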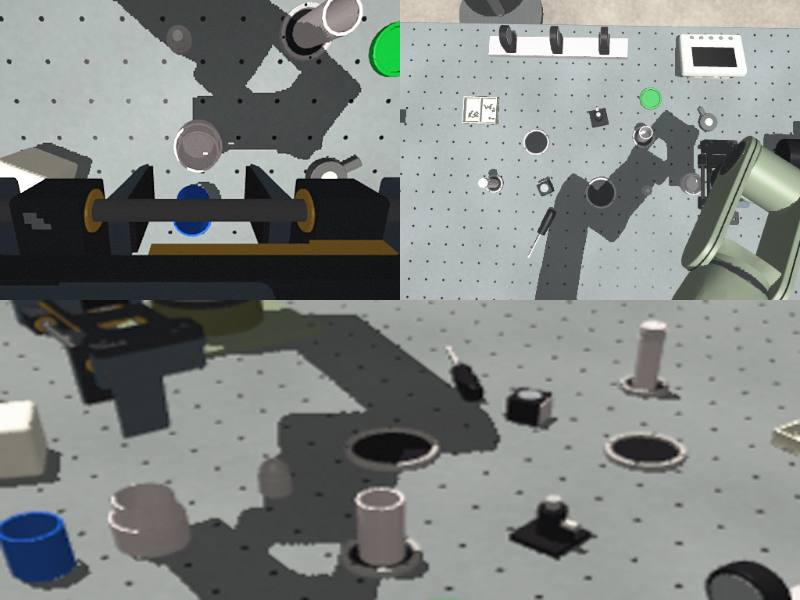

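Tube b stands upright in seat b at (380,535), and c's rim is at wrist (254,192), within 3 mm. Next is tube c.

```bash
python3 -m jog '[{"dx":-0.001,"dy":0.001,"dz":-0.02,"wx":0,"wy":0,"wz":0,"grip":-0.5},{"dx":0,"dy":0,"dz":-0.035,"wx":0,"wy":0,"wz":0,"grip":-0.5},{"dx":0,"dy":0,"dz":-0.03,"wx":0,"wy":0,"wz":0,"grip":-0.5},{"dx":0,"dy":0,"dz":-0.02,"wx":0,"wy":0,"wz":0,"grip":-0.5},{"dx":0,"dy":0,"dz":-0.01,"wx":0,"wy":0,"wz":0,"grip":-0.4},{"dx":0,"dy":0,"dz":-0.005,"wx":0,"wy":0,"wz":0,"grip":-0.4},{"dx":0,"dy":0,"dz":0,"wx":0,"wy":0,"wz":0,"grip":-0.3},{"dx":0,"dy":0,"dz":0,"wx":0,"wy":0,"wz":0,"grip":-0.2}]' 10
python3 -m jog '[{"dx":0,"dy":0,"dz":0,"wx":0,"wy":0,"wz":0,"grip":-0.1},{"dx":0,"dy":0,"dz":0,"wx":0,"wy":0,"wz":0,"grip":0},{"dx":0,"dy":0,"dz":0,"wx":0,"wy":0,"wz":0,"grip":0.2},{"dx":0,"dy":0,"dz":0,"wx":0,"wy":0,"wz":0,"grip":1},{"dx":0,"dy":0,"dz":0,"wx":0,"wy":0,"wz":0,"grip":1},{"dx":0,"dy":0,"dz":0,"wx":0,"wy":0,"wz":0,"grip":1}]' 10
```

```text
time_s: 18.15
ee_pos: [469.9, -278.5, 42.4]
ee_rot: [179.9, 0.1, 90.1]
force: [0.1, 0.2, 0.7]
gripper_width: 55.5
time_s: 18.75
ee_pos: [469.5, -278.5, 42.4]
ee_rot: [179.9, 0.1, 90.1]
force: [-1.6, 0.5, 6.0]
gripper_width: 48.8
```

```bash
python3 -m jog '[{"dx":0,"dy":0,"dz":0.003,"wx":0,"wy":0,"wz":0,"grip":1},{"dx":0,"dy":0,"dz":0.006,"wx":0,"wy":0,"wz":0,"grip":1},{"dx":0,"dy":0,"dz":0.01,"wx":0,"wy":0,"wz":0,"grip":1},{"dx":0,"dy":0,"dz":0.015,"wx":0,"wy":0,"wz":0,"grip":1},{"dx":0,"dy":0,"dz":0.02,"wx":0,"wy":0,"wz":0,"grip":1},{"dx":0,"dy":0,"dz":0.016,"wx":0,"wy":0,"wz":0,"grip":1},{"dx":0.003,"dy":0.015,"dz":0.005,"wx":0,"wy":0,"wz":0,"grip":1},{"dx":0.007,"dy":0.03,"dz":0,"wx":0,"wy":0,"wz":0,"grip":1},{"dx":0.01,"dy":0.04,"dz":0,"wx":0,"wy":0,"wz":0,"grip":1},{"dx":0.01,"dy":0.042,"dz":0,"wx":0,"wy":0,"wz":0,"grip":1}]'
python3 -m jog '[{"dx":0.01,"dy":0.042,"dz":0,"wx":0,"wy":0,"wz":0,"grip":1},{"dx":0.01,"dy":0.042,"dz":0,"wx":0,"wy":0,"wz":0,"grip":1},{"dx":0.01,"dy":0.042,"dz":0,"wx":0,"wy":0,"wz":0,"grip":1},{"dx":0.01,"dy":0.042,"dz":0,"wx":0,"wy":0,"wz":0,"grip":1},{"dx":0.01,"dy":0.042,"dz":0,"wx":0,"wy":0,"wz":0,"grip":1},{"dx":0.01,"dy":0.042,"dz":0,"wx":0,"wy":0,"wz":0,"grip":1},{"dx":0.01,"dy":0.04,"dz":0,"wx":0,"wy":0,"wz":0,"grip":1},{"dx":0.01,"dy":0.025,"dz":0,"wx":0,"wy":0,"wz":0,"grip":1},{"dx":0,"dy":0.008,"dz":0,"wx":0,"wy":0,"wz":0,"grip":1},{"dx":0,"dy":0,"dz":0,"wx":0,"wy":0,"wz":0,"grip":1}]'
python3 - <<'E'
from h import *
combo("k10",(100,110,380,250),[(580,174.5,7),(580,174.5,10)])
E
```

```text
time_s: 19.75
ee_pos: [498.7, -149.2, 116.3]
ee_rot: [-180.0, -0.0, 90.0]
force: [0.8, 0.3, -2.0]
gripper_width: 48.8
time_s: 20.75
ee_pos: [577.8, 175.1, 115.8]
ee_rot: [-179.9, 0.0, 90.2]
force: [-0.1, -0.2, -1.6]
gripper_width: 48.7
ee [577.8 175.1 115.8]
(580, 174.5, 7) [257.3 193. ]
(580, 174.5, 10) [257.3 193.8]
```

View pics/k10.png

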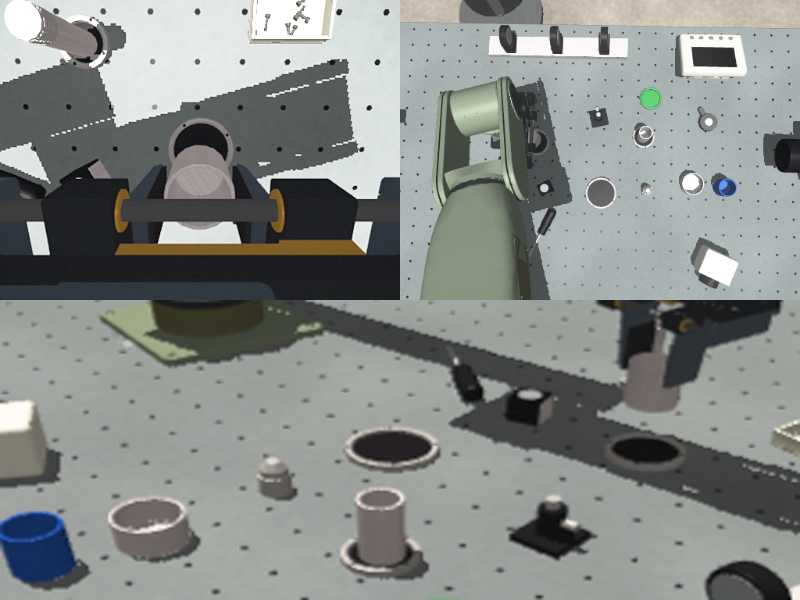

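Tube c is alone in hand, and d sits alone and empty at (150,525). Seat c is at wrist (257,190), within 3 mm. I lower, and measure the now unshaded seat d and tube d from the top view.

```bash
python3 -m jog '[{"dx":0.002,"dy":0.001,"dz":-0.015,"wx":0,"wy":0,"wz":0,"grip":1},{"dx":0,"dy":0,"dz":-0.022,"wx":0,"wy":0,"wz":0,"grip":1},{"dx":0,"dy":0,"dz":-0.016,"wx":0,"wy":0,"wz":0,"grip":1},{"dx":0,"dy":0,"dz":-0.01,"wx":0,"wy":0,"wz":0,"grip":1},{"dx":0,"dy":0,"dz":-0.005,"wx":0,"wy":0,"wz":0,"grip":1},{"dx":0,"dy":0,"dz":-0.002,"wx":0,"wy":0,"wz":0,"grip":1},{"dx":0,"dy":0,"dz":0,"wx":0,"wy":0,"wz":0,"grip":1},{"dx":0,"dy":0,"dz":0,"wx":0,"wy":0,"wz":0,"grip":1}]'
python3 - <<'E'
from h import *
c=env.get_calibration("top");im=env.grab_frame("top");g=cv2.cvtColor(im,cv2.COLOR_RGB2GRAY)
print("floor",g[246,250:264:4],"table",g[290,257])
for th in (90,100,110):
    try:
        uv,ax=blob(g,(257,246),th,35);print(th,ray(c,uv,7).round(1),np.round(ax,1))
    except Exception as e:print(th,e)
# tube d: rim brightness
x0,y0=345,205;m=(g[y0:265,x0:402]>190).astype(np.uint8)
cs,_=cv2.findContours(m,cv2.RETR_EXTERNAL,cv2.CHAIN_APPROX_NONE);k=max(cs,key=len)
e=cv2.fitEllipse(cv2.convexHull(np.vstack([q for q in cs if len(q)>4])));uv=(e[0][0]+x0,e[0][1]+y0);print("d rim",np.round(uv,1),np.round(e[1],1),ray(c,uv,36).round(1))
E
```

```text
time_s: 21.7
ee_pos: [581.5, 174.9, 47.2]
ee_rot: [179.9, -0.0, 90.0]
force: [0.2, 0.5, -1.2]
gripper_width: 48.4
floor [ 96  96  98 101] table 178
90 list index out of range
100 [447.7 -17.4   7. ] [21.  34.8]
110 [436.8 -21.3   7. ] [32.6 33.2]
d rim [375. 235.] [27.6 28.2] [ 469.8 -280.6   36. ]
```

```bash
python3 -m jog '[{"dx":-0.001,"dy":0.001,"dz":-0.002,"wx":0,"wy":0,"wz":0,"grip":1},{"dx":0,"dy":0,"dz":-0.001,"wx":0,"wy":0,"wz":0,"grip":1},{"dx":0,"dy":0,"dz":0,"wx":0,"wy":0,"wz":0,"grip":1}]'
python3 -m jog '[{"dx":0,"dy":0,"dz":-0.001,"wx":0,"wy":0,"wz":0,"grip":1},{"dx":0,"dy":0,"dz":0,"wx":0,"wy":0,"wz":0,"grip":1}]'
python3 -m jog '[{"dx":0,"dy":0,"dz":-0.0005,"wx":0,"wy":0,"wz":0,"grip":1},{"dx":0,"dy":0,"dz":0,"wx":0,"wy":0,"wz":0,"grip":1}]'
```

```text
time_s: 22.05
ee_pos: [579.9, 176.0, 43.5]
ee_rot: [180.0, -0.0, 90.1]
force: [-0.6, -0.0, -0.6]
gripper_width: 48.5
time_s: 22.25
ee_pos: [579.9, 176.0, 43.5]
ee_rot: [180.0, -0.0, 90.1]
force: [-2.4, 1.1, 4.8]
gripper_width: 49.0
time_s: 22.45
ee_pos: [579.9, 176.0, 43.4]
ee_rot: [180.0, -0.0, 90.1]
force: [-2.7, 0.1, 7.2]
gripper_width: 48.8
```

```bash
python3 -m jog '[{"dx":0,"dy":0,"dz":0,"wx":0,"wy":0,"wz":0,"grip":-0.12},{"dx":0,"dy":0,"dz":0,"wx":0,"wy":0,"wz":0,"grip":-0.25},{"dx":0,"dy":0,"dz":0,"wx":0,"wy":0,"wz":0,"grip":-0.4},{"dx":0,"dy":0,"dz":0,"wx":0,"wy":0,"wz":0,"grip":-0.6},{"dx":0,"dy":0,"dz":0.01,"wx":0,"wy":0,"wz":0,"grip":-0.8},{"dx":0,"dy":0,"dz":0.03,"wx":0,"wy":0,"wz":0,"grip":-0.8},{"dx":0,"dy":0,"dz":0.04,"wx":0,"wy":0,"wz":0,"grip":-0.8},{"dx":-0.005,"dy":-0.02,"dz":0.03,"wx":0,"wy":0,"wz":0,"grip":-0.8},{"dx":-0.01,"dy":-0.04,"dz":0,"wx":0,"wy":0,"wz":0,"grip":-0.8},{"dx":-0.011,"dy":-0.045,"dz":0,"wx":0,"wy":0,"wz":0,"grip":-0.8}]'
python3 -m jog '[{"dx":-0.011,"dy":-0.045,"dz":0,"wx":0,"wy":0,"wz":0,"grip":-0.8},{"dx":-0.011,"dy":-0.045,"dz":0,"wx":0,"wy":0,"wz":0,"grip":-0.8},{"dx":-0.011,"dy":-0.045,"dz":0,"wx":0,"wy":0,"wz":0,"grip":-0.8},{"dx":-0.011,"dy":-0.045,"dz":0,"wx":0,"wy":0,"wz":0,"grip":-0.8},{"dx":-0.011,"dy":-0.045,"dz":0,"wx":0,"wy":0,"wz":0,"grip":-0.8},{"dx":-0.011,"dy":-0.045,"dz":0,"wx":0,"wy":0,"wz":0,"grip":-0.8},{"dx":-0.01,"dy":-0.04,"dz":0,"wx":0,"wy":0,"wz":0,"grip":-0.8},{"dx":-0.008,"dy":-0.03,"dz":0,"wx":0,"wy":0,"wz":0,"grip":-0.8},{"dx":0,"dy":-0.011,"dz":0,"wx":0,"wy":0,"wz":0,"grip":-0.8},{"dx":0,"dy":0,"dz":0,"wx":0,"wy":0,"wz":0,"grip":-0.8}]'
python3 - <<'E'
from h import *
combo("k11",(100,110,380,250),[(469.8,-280,36)])
E
```

```text
time_s: 23.45
ee_pos: [554.8, 70.6, 154.1]
ee_rot: [179.8, -0.0, 90.2]
force: [0.5, -1.1, -1.0]
gripper_width: 82.0
time_s: 24.45
ee_pos: [470.2, -281.3, 152.4]
ee_rot: [179.9, 0.0, 89.9]
force: [0.1, -0.7, -0.6]
gripper_width: 82.0
ee [ 470.2 -281.3  152.4]
(469.8, -280, 36) [254.2 189.2]
```

View pics/k11.png

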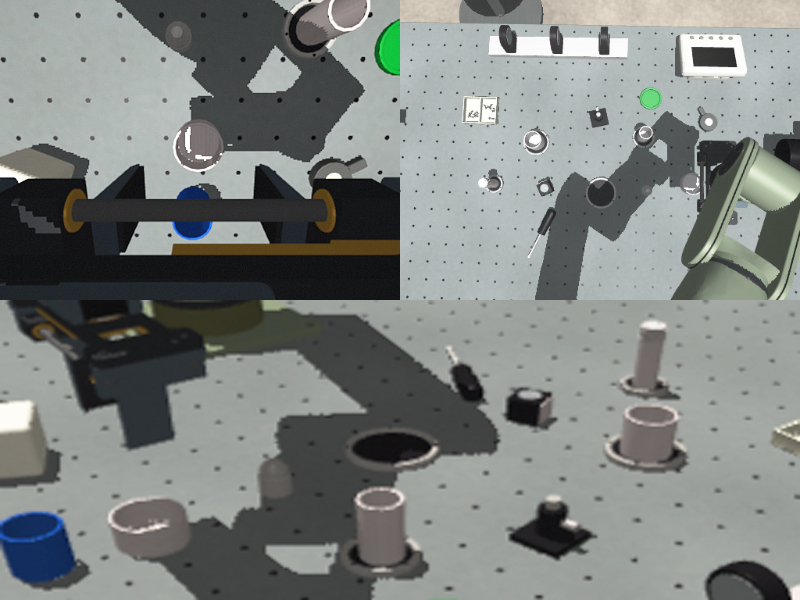

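Tube c stands upright in seat c at (650,435). Tube d's rim is at wrist (255,187), within 2 mm. Next is tube d.

```bash
python3 -m jog '[{"dx":0,"dy":0.002,"dz":-0.02,"wx":0,"wy":0,"wz":0,"grip":-0.8},{"dx":0,"dy":0,"dz":-0.035,"wx":0,"wy":0,"wz":0,"grip":-0.8},{"dx":0,"dy":0,"dz":-0.035,"wx":0,"wy":0,"wz":0,"grip":-0.8},{"dx":0,"dy":0,"dz":-0.025,"wx":0,"wy":0,"wz":0,"grip":-0.8},{"dx":0,"dy":0,"dz":-0.015,"wx":0,"wy":0,"wz":0,"grip":-0.8},{"dx":0,"dy":0,"dz":-0.008,"wx":0,"wy":0,"wz":0,"grip":-0.7},{"dx":0,"dy":0,"dz":-0.002,"wx":0,"wy":0,"wz":0,"grip":-0.6},{"dx":0,"dy":0,"dz":0,"wx":0,"wy":0,"wz":0,"grip":-0.5}]' 10
python3 -m jog '[{"dx":0,"dy":0,"dz":0,"wx":0,"wy":0,"wz":0,"grip":-0.4},{"dx":0,"dy":0,"dz":0,"wx":0,"wy":0,"wz":0,"grip":-0.3},{"dx":0,"dy":0,"dz":0,"wx":0,"wy":0,"wz":0,"grip":0},{"dx":0,"dy":0,"dz":0,"wx":0,"wy":0,"wz":0,"grip":1},{"dx":0,"dy":0,"dz":0,"wx":0,"wy":0,"wz":0,"grip":1},{"dx":0,"dy":0,"dz":0,"wx":0,"wy":0,"wz":0,"grip":1}]' 10
```

```text
time_s: 25.4
ee_pos: [470.6, -277.8, 12.5]
ee_rot: [180.0, 0.0, 90.1]
force: [-0.6, -0.5, -0.3]
gripper_width: 68.9
time_s: 26.0
ee_pos: [470.3, -278.4, 12.9]
ee_rot: [179.9, 0.0, 90.1]
force: [-0.2, 1.5, 5.9]
gripper_width: 60.4
```

```bash
python3 -m jog '[{"dx":0,"dy":0,"dz":0.005,"wx":0,"wy":0,"wz":0,"grip":1},{"dx":0,"dy":0,"dz":0.015,"wx":0,"wy":0,"wz":0,"grip":1},{"dx":0,"dy":0,"dz":0.03,"wx":0,"wy":0,"wz":0,"grip":1},{"dx":0,"dy":0,"dz":0.03,"wx":0,"wy":0,"wz":0,"grip":1},{"dx":0,"dy":0.01,"dz":0.01,"wx":0,"wy":0,"wz":0,"grip":1},{"dx":-0.004,"dy":0.025,"dz":0,"wx":0,"wy":0,"wz":0,"grip":1},{"dx":-0.005,"dy":0.035,"dz":0,"wx":0,"wy":0,"wz":0,"grip":1},{"dx":-0.005,"dy":0.035,"dz":0,"wx":0,"wy":0,"wz":0,"grip":1},{"dx":-0.005,"dy":0.035,"dz":0,"wx":0,"wy":0,"wz":0,"grip":1},{"dx":-0.005,"dy":0.035,"dz":0,"wx":0,"wy":0,"wz":0,"grip":1}]'
python3 -m jog '[{"dx":-0.005,"dy":0.035,"dz":0,"wx":0,"wy":0,"wz":0,"grip":1},{"dx":-0.005,"dy":0.03,"dz":0,"wx":0,"wy":0,"wz":0,"grip":1},{"dx":0,"dy":0.015,"dz":0,"wx":0,"wy":0,"wz":0,"grip":1},{"dx":0,"dy":0.002,"dz":0,"wx":0,"wy":0,"wz":0,"grip":1},{"dx":0,"dy":0,"dz":0,"wx":0,"wy":0,"wz":0,"grip":1}]'
python3 - <<'E'
from h import *
look("w12",[(436,-21,7),(436,-21,10)])
E
```

```text
time_s: 27.0
ee_pos: [444.7, -101.2, 101.1]
ee_rot: [-179.9, -0.0, 90.0]
force: [0.6, 0.9, -1.6]
gripper_width: 60.7
time_s: 27.5
ee_pos: [435.5, -20.8, 101.5]
ee_rot: [-180.0, 0.0, 90.1]
force: [0.9, -0.8, -2.0]
gripper_width: 60.4
ee [435.5 -20.8 101.5] tcp px [254.7 238.1] grasp px [254.7 252. ]
(436, -21, 7) [255.5 196.7]
(436, -21, 10) [255.5 197.6]
```

View pics/w12.png

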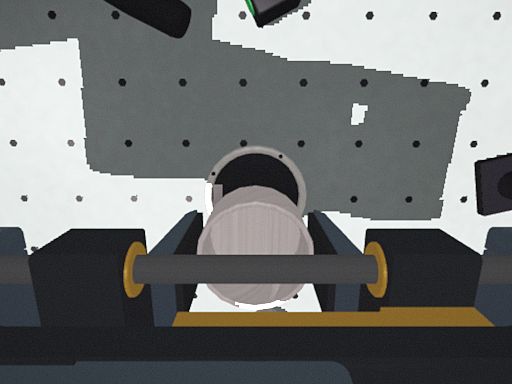

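Seat d's ring is centred at (256.5,195), about 2 mm from the predicted (255.5,197.6), and tube d is level. I lower.

```bash
python3 -m jog '[{"dx":0.001,"dy":0.001,"dz":-0.015,"wx":0,"wy":0,"wz":0,"grip":1},{"dx":0,"dy":0,"dz":-0.022,"wx":0,"wy":0,"wz":0,"grip":1},{"dx":0,"dy":0,"dz":-0.02,"wx":0,"wy":0,"wz":0,"grip":1},{"dx":0,"dy":0,"dz":-0.012,"wx":0,"wy":0,"wz":0,"grip":1},{"dx":0,"dy":0,"dz":-0.006,"wx":0,"wy":0,"wz":0,"grip":1},{"dx":0,"dy":0,"dz":-0.004,"wx":0,"wy":0,"wz":0,"grip":1},{"dx":0,"dy":0,"dz":0,"wx":0,"wy":0,"wz":0,"grip":1},{"dx":0,"dy":0,"dz":0,"wx":0,"wy":0,"wz":0,"grip":1}]'
python3 -m jog '[{"dx":0,"dy":0,"dz":-0.002,"wx":0,"wy":0,"wz":0,"grip":1},{"dx":0,"dy":0,"dz":0,"wx":0,"wy":0,"wz":0,"grip":1}]'
```

```text
time_s: 28.35
ee_pos: [437.5, -20.4, 23.4]
ee_rot: [179.9, 0.0, 90.0]
force: [0.4, 0.1, -1.9]
gripper_width: 60.9
time_s: 28.55
ee_pos: [437.1, -20.2, 21.2]
ee_rot: [180.0, 0.0, 90.1]
force: [-0.7, -0.0, -1.2]
gripper_width: 60.4
```

```bash
python3 -m jog '[{"dx":0,"dy":0.0005,"dz":-0.002,"wx":0,"wy":0,"wz":0,"grip":1},{"dx":0,"dy":0,"dz":0,"wx":0,"wy":0,"wz":0,"grip":1}]'
python3 -m jog '[{"dx":0,"dy":0,"dz":-0.001,"wx":0,"wy":0,"wz":0,"grip":1},{"dx":0,"dy":0,"dz":0,"wx":0,"wy":0,"wz":0,"grip":1}]'
python3 -m jog '[{"dx":0,"dy":0,"dz":-0.0005,"wx":0,"wy":0,"wz":0,"grip":1},{"dx":0,"dy":0,"dz":0,"wx":0,"wy":0,"wz":0,"grip":1}]'
```

```text
time_s: 28.75
ee_pos: [436.9, -19.6, 18.9]
ee_rot: [-180.0, -0.0, 90.1]
force: [0.5, 0.2, -1.2]
gripper_width: 60.7
time_s: 28.95
ee_pos: [437.0, -19.6, 17.9]
ee_rot: [180.0, -0.0, 90.1]
force: [0.3, -0.1, -2.5]
gripper_width: 60.4
time_s: 29.15
ee_pos: [437.0, -19.7, 17.8]
ee_rot: [180.0, -0.0, 90.1]
force: [-1.6, 1.1, 4.2]
gripper_width: 60.3
```

Contact. I release, rise and retreat for the final look.

```bash
python3 -m jog '[{"dx":0,"dy":0,"dz":0,"wx":0,"wy":0,"wz":0,"grip":-0.4},{"dx":0,"dy":0,"dz":0,"wx":0,"wy":0,"wz":0,"grip":-0.5},{"dx":0,"dy":0,"dz":0,"wx":0,"wy":0,"wz":0,"grip":-0.7},{"dx":0,"dy":0,"dz":0,"wx":0,"wy":0,"wz":0,"grip":-0.9},{"dx":0,"dy":0,"dz":0,"wx":0,"wy":0,"wz":0,"grip":-0.9},{"dx":0,"dy":0,"dz":0.01,"wx":0,"wy":0,"wz":0,"grip":-0.9},{"dx":0,"dy":0,"dz":0.025,"wx":0,"wy":0,"wz":0,"grip":-0.9},{"dx":0,"dy":0,"dz":0.04,"wx":0,"wy":0,"wz":0,"grip":-0.9},{"dx":0,"dy":0,"dz":0.045,"wx":0,"wy":0,"wz":0,"grip":-0.9},{"dx":0,"dy":0,"dz":0.045,"wx":0,"wy":0,"wz":0,"grip":-0.9}]'
python3 -m jog '[{"dx":0,"dy":-0.02,"dz":0.03,"wx":0,"wy":0,"wz":0,"grip":-0.9},{"dx":0,"dy":-0.04,"dz":0,"wx":0,"wy":0,"wz":0,"grip":-0.9},{"dx":0,"dy":-0.045,"dz":0,"wx":0,"wy":0,"wz":0,"grip":-0.9},{"dx":0,"dy":-0.045,"dz":0,"wx":0,"wy":0,"wz":0,"grip":-0.9},{"dx":0,"dy":-0.045,"dz":0,"wx":0,"wy":0,"wz":0,"grip":-0.9},{"dx":0,"dy":-0.045,"dz":0,"wx":0,"wy":0,"wz":0,"grip":-0.9},{"dx":0,"dy":-0.04,"dz":0,"wx":0,"wy":0,"wz":0,"grip":-0.9},{"dx":0,"dy":-0.02,"dz":0,"wx":0,"wy":0,"wz":0,"grip":-0.9},{"dx":0,"dy":0,"dz":0,"wx":0,"wy":0,"wz":0,"grip":-0.9},{"dx":0,"dy":0,"dz":0,"wx":0,"wy":0,"wz":0,"grip":-0.9}]'
python3 - <<'E'
from h import *
combo("k13",(100,110,380,250))
E
```

```text
time_s: 30.15
ee_pos: [436.5, -19.6, 184.9]
ee_rot: [180.0, 0.0, 90.1]
force: [0.9, -0.5, -0.5]
gripper_width: 86.3
time_s: 31.15
ee_pos: [436.7, -319.3, 212.7]
ee_rot: [-180.0, -0.1, 90.0]
force: [0.1, 0.2, -0.4]
gripper_width: 86.4
ee [ 436.7 -319.3  212.7]
```

View pics/k13.png

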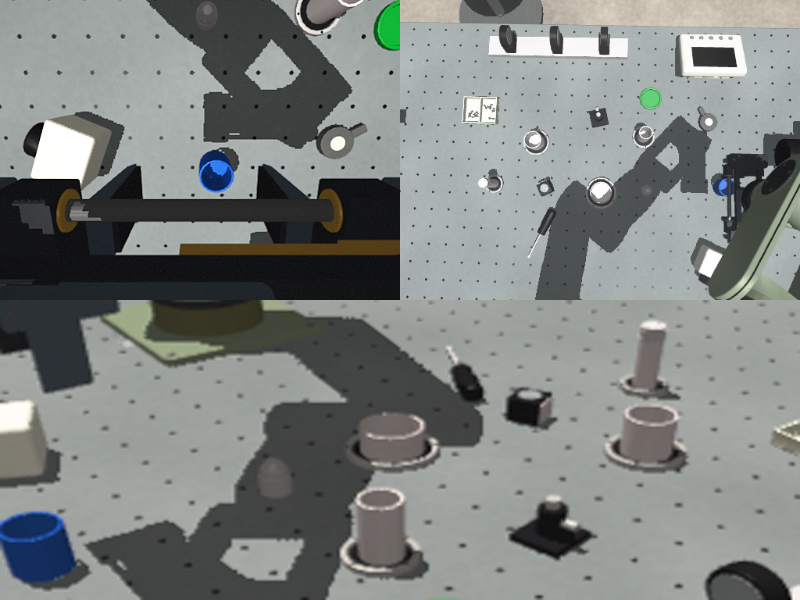

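All four tubes stand upright in their own seats: a (650,355), b (380,530), c (650,435), d (392,437). The cube at (528,405) and the objective at (275,475) have not moved.

```bash
python3 -c "
from workcell import env
print(env.job_done())"
```

```text
the job is handed in; nothing more can be done
None
```

I took the four lens tubes out from the innermost outward and stood each upright in the seat of its own size, in about 31 s of the 99 s allowed. Each was lowered until light contact was felt, with forces at or below about 7 N, before the gripper opened.

- **Placement:** the last scene and top pictures show all four tubes upright inside their own rings. The gripper was clear of everything.
- **Lifting:** pictures taken after each of the three nested tubes was lifted showed the next tube still in place.
- **Bystanders:** the filter cube, the objective, the blue cup and the green ring look unmoved in the pictures.
- **Disagreements:**
  - The scene camera put the seats about 5 mm off the top camera in x. I used the top values, and the wrist view agreed with those to about 3 mm, within the 8 mm play in each seat.
  - The gripper read about 1.3 to 1.5 mm less than each tube's diameter, which I took as a fixed offset.
  - My first move call was refused for missing keys, and nothing moved.

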